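# Slide a flange along the guide rail into the inspection nest

## Task

Pick up the turned flange by its hub and set it down flat on the deck of the inspection fixture, to the left of the line scribed on the guide rail. Then slide it along the rail to the right, pressing only gently, until it drops into the shallow round pocket, and leave it lying flat at the bottom of the pocket with the robot clear. Do not disturb the setting ring and the bearing that lie near it.

Things in the scene. Friction and masses are not known exactly. Their poses are not given: they have to be found in the camera images.
- flange_center (a point): Centre (half-way up) of a loose grey steel flange, about 0.11 kg, 24 mm high: a disc 57 mm in diameter and 11 mm thick with a hub 31 mm in diameter on top (11 to 24 mm above the underside), the part to grip. It lies disc down, underside 12 mm below this point; its turn about z is of no account. It lies in a row with the setting ring and the bearing, in any order.
- fixture: Inspection fixture fixed to the worktop. Origin: on the worktop, at mid-length; x points away from the robot, y to the left along the fixture, z up. A dark base 112 x 280 x 8 mm carries a bright nest plate, 96 mm wide (x) and 216 mm long (y). Its flat top, the deck, is 22 mm above the worktop. Forces above 40 N would mark it. Two screw heads stand 4 mm above the deck at x = -41, y = +85 and -85 mm.
- rail_line (a point): Where a line is scribed across the guide rail: on the rail's guiding face (towards the robot), at deck height. The rail runs along the fixture's y at the back of the deck, 12 mm thick, 6 mm above the deck; its guiding face is at fixture x = +29 mm, the line at y = +35 mm. A flange against the rail has its centre at x = +0.5 mm. Axes as the fixture's.
- deck_start (a point): Point on the deck at fixture x = 0, y = +55 mm, left of the scribed line: a good place for the middle of the flange's underside when it is set down, almost touching the rail. The deck is plain here. Axes as the fixture's.
- search_mid (a point): Point at deck height at fixture x = 0, y = -45 mm. The round pocket in the deck (59.6 mm in diameter, 5 mm deep, flat floor) has its centre on the fixture's line x = 0, but the nest plate is clamped at a different place each time: the pocket's centre lies anywhere up to 18 mm left or right of this point along y, and is not measured. The plate does not shift under the work.
- ring_center (a point): Centre of a loose steel setting ring, outside diameter 52 mm, 18 mm high, lying flat on the worktop. To be left where it is.
- bearing_center (a point): Centre of a loose ball bearing, outside diameter 35 mm, 11 mm high, lying flat on the worktop. To be left where it is.
Mind the look-alikes: they are no part of the job. Leave any brown or purple look-alike of the part that bears flange_center alone.

How it is judged:
By the outcome, as a careful person would: the job done as asked, in the order asked, and still so for the second after the job is handed in, with the robot touching nothing.
It also fails if it takes over 67 s, if anything falls off the work surface, if the arm or the gripper's body presses on something with over 40 N, if the wrist force passes 120 N, or if a joint passes its speed limit or range.

## Robot

A 6-joint arm with a two-finger parallel gripper is mounted at the origin on a cart in front of the work surface, level with it; the furniture and walls round the work are solid. World frame = base frame: x ahead of the robot, y to its left, z up, the work surface at z = 0. Lengths are in mm, angles in rad, forces in N, time in s.
With the tool pointing down it reaches from about 350 to 775 mm from the base axis. Payload 7.3 kg.
Tool frame: the origin (TCP) lies midway between the tips of the shut fingers; the grasp point (between the pads) lies 19 mm behind it; z points along the fingers, x is the direction in which the jaws open and shut, and the axes are right-handed (so a half turn about z gives the same grasp; the last joint's range is limited). The gripper opens to 92 mm and grips with 3 to 60 N. Pads are 19 mm wide; open, the fingers measure 130 mm over their backs; the gripper's body (75 mm by 190 mm) begins 47 mm behind the grasp point.
Start: joints at [-0.146, 0.342, 1.524, -0, 1.275, -0.146], TCP at [525.019, 0.019, 226.741] pointing down, gripper open.
Joint ranges: [-2.53, 2.53], [-0.77, 2.02], [0.04, 2.7], [-1, 4.14], [0.28, 2.66], [-3.11, 3.11]. Speed limits (rad/s): [2.57, 2.57, 3.14, 3.14, 3.14, 3.14].

## Interface

Orientations are given as [roll, pitch, yaw] about the fixed x, y, z axes, in that order (R = Rz(yaw) Ry(pitch) Rx(roll)).
In Python, from plant import bot gives the robot as it stands.
- The arm moves only by the shell command python3 -m pendant 'ROWS' [OPENING]. ROWS is JSON, a list of rows, each an object with "linear": the shift along the world's x, y, z in mm, a list of three; "twist": the turn about the world's z in degrees. In form: [{"linear": [x, y, z], "twist": twist}, ...]. A call has 1 to 20 rows; each row is the pose to reach, as a shift and turn from the pose commanded when the call began; what a row does not reach only later rows make up. A row lasts 1/8 s, in which the tool goes at most 62.5 mm and 10.7 degrees, less where a joint would pass 70% of its speed; a pose out of reach is approached as far as the arm can. A call with a gripper value outside its range is refused whole. OPENING is the closure in counts, from 0 (fully open) to 255 (shut), set as the call begins (- or left out, the last holds). The fingers move at their own pace and stop on an object; the grip force is fixed at half the most. Time passes only in rows, so rows that repeat a pose let the fingers close. It gives the time, the measured TCP pose, the force and the opening at its end, in the units of the state.
- bot.get_obs(): the state, without advancing time (a new reading comes with each control period).
- bot.capture(name): name is "scene" or "side" or "wrist"; returns a dict with "frame" (384x512x3 uint8, blue, green, red), "z_map" (384x512 float32, mm along the optical axis (not along the pixel's ray), 0 where there is no reading), "fx", "fy", "cx", "cy" (pixels), "k1" (the pictures are not rectified: a ray, as slopes to the right and down, at radius r is drawn at 1 + k1 r^2 times it, then the intrinsics apply), "rvec" (rotation vector, rad) and "tvec" (3), from world to camera coordinates, as OpenCV has them. Camera axes: x right, y down, z forward; pixel columns grow to the right and rows downward; lengths in mm; the calibration is good to about 2 mm. A picture is of the moment at which its call begins.
- bot.close_job(): hands the job in, once; it reports no verdict.
The state is a dict: "time": time; "joint_positions": joint angles; "dq": joint speeds; "tau": joint torques, N m; "tool_pos": TCP position; "tcp_rot": TCP orientation; "contact_force": force on the tool from outside, world axes, zero at the start; "moment": the same for the moment, N m; "grip_width": finger opening in mm.
Only numpy, scipy, OpenCV 4.12 (cv2) and the standard library are available. Lean on these libraries where they do the work, as an engineer would, in place of code of your own. Each camera call takes 0.05 s, during which the arm holds its last target. There are 200 camera calls.

## Working session

There is one attempt and no reset: what is moved stays moved. The work goes in short steps, Python scripts to look and compute and a shell command to move; the robot and the scene stay as the last step left them, time stands still between calls to the robot, and variables do not carry over. Pictures are saved under pics/ and viewed, about 8 in all and at most 12, crops included, and the job is handed in when it is done.

```bash
ls; mkdir -p pics; cat > h.py <<'E'
import numpy as np, cv2
from plant import bot
def cap(n):
    c=bot.capture(n); c['R']=cv2.Rodrigues(np.array(c['rvec'],float))[0]; c['t']=np.array(c['tvec'],float).ravel(); return c
def rays(c,uv):
    uv=np.atleast_2d(np.array(uv,float)); d=(uv-[c['cx'],c['cy']])/[c['fx'],c['fy']]
    s=d.copy()
    for _ in range(20): s=d/(1+c['k1']*(s**2).sum(1,keepdims=True))
    return np.c_[s,np.ones(len(s))]
def onplane(c,uv,z):
    r=rays(c,uv)@c['R']; o=-c['R'].T@c['t']; k=(z-o[2])/r[:,2]; return o+r*k[:,None]
def bydepth(c,uv):
    uv=np.atleast_2d(uv); Z=np.array([c['z_map'][int(v),int(u)] for u,v in uv]); return (rays(c,uv)*Z[:,None]-c['t'])@c['R']
def proj(c,P):
    p=np.atleast_2d(P)@c['R'].T+c['t']; s=p[:,:2]/p[:,2:]; s=s*(1+c['k1']*(s**2).sum(1,keepdims=True)); return s*[c['fx'],c['fy']]+[c['cx'],c['cy']]
E
python3 - <<'E'
from h import *
o=bot.get_obs(); print(o)
for n in ['scene','wrist']:
    c=cap(n); cv2.imwrite(f'pics/{n}0.png',c['frame']); print(n,-c['R'].T@c['t'],c['k1'],c['fx'])
    np.save(f'pics/{n}0.npy',c,allow_pickle=True)
E
```

```text
pics
{'time': 0.0, 'joint_positions': array([-1.45981600e-01,  3.42732696e-01,  1.52500634e+00,  1.42282696e-06,
        1.27539266e+00, -1.45995666e-01]), 'dq': array([ 0.00023178, -0.00115777,  0.00178939, -0.00055018,  0.0008832 ,
        0.00127499]), 'tau': array([ 7.61924657e-04, -4.31245601e+01, -2.44219762e+01,  7.17750052e-02,
        5.59406646e-02, -1.04314388e-04]), 'tool_pos': array([5.24599416e+02, 9.12530295e-02, 2.26043513e+02]), 'tcp_rot': array([-3.14136741e+00,  1.52246480e-03,  1.38220849e-05]), 'contact_force': array([ 0.03453634,  0.09318527, -0.87488763]), 'moment': array([ 0.00753974, -0.01663716,  0.01668097]), 'grip_width': 91.76738384049231}
scene [-101.25306049 -573.37727355  427.91602419] -0.10573653058741869 360.1749492089063
wrist [524.9396552   72.49092855 384.04203077] -0.01909724518548989 322.87843670276334
```

View pics/scene0.png

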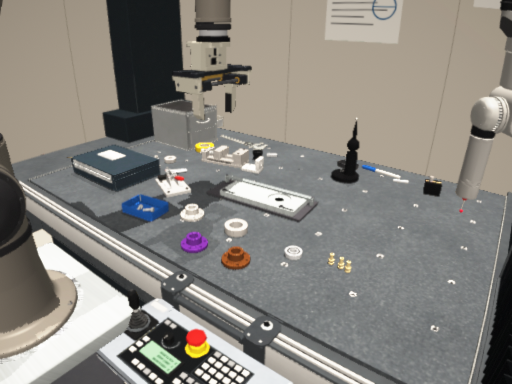

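View pics/wrist0.png

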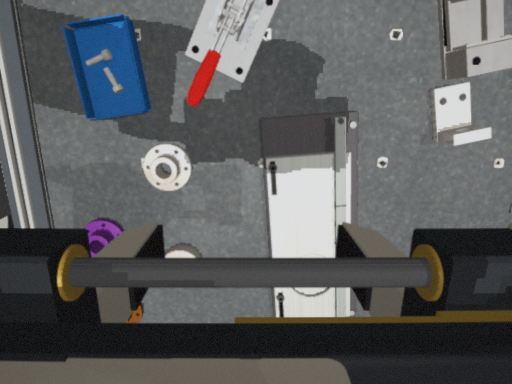

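The wrist view shows the white-grey flange at (167,167), the ring at about (182,262) half hidden, and the fixture with its dark base from (262,118), the rail at column 341 and the scribed line at about (341,206). Candidates in the scene view:
- Flange, light grey with hub: (191,212)
- Purple look-alike: (195,242)
- Brown look-alike: (236,258)
- Ring, no hub: (236,227)
- Bearing: (293,253)

I choose (191,212), which is (167,167) in the wrist view.

```bash
python3 - <<'E'
from h import *
c=np.load('pics/wrist0.npy',allow_pickle=True).item(); s=np.load('pics/scene0.npy',allow_pickle=True).item()
f=c['frame']; g=cv2.cvtColor(f,cv2.COLOR_BGR2GRAY)
a=cv2.resize(f[130:215,130:205],None,fx=5,fy=5,interpolation=cv2.INTER_CUBIC)
b=cv2.resize(f[105:320,250:365],None,fx=2.4,fy=2.4,interpolation=cv2.INTER_CUBIC)
H=max(a.shape[0],b.shape[0]); pad=lambda i:cv2.copyMakeBorder(i,0,H-i.shape[0],0,0,cv2.BORDER_CONSTANT)
cv2.imwrite('pics/crop1.png',np.hstack([pad(a),pad(b)])); print(a.shape,b.shape)
m=np.zeros_like(g); m[135:200,135:200]=(g[135:200,135:200]>120)*255
cs,_=cv2.findContours(m,0,1); k=max(cs,key=cv2.contourArea); (u,v),r=cv2.minEnclosingCircle(k); print('disc px',u,v,r)
P=onplane(c,k[:,0,:],11); print('disc on z=11',cv2.minEnclosingCircle(P[:,:2].astype(np.float32)), 'fitEll',cv2.fitEllipse(P[:,:2].astype(np.float32)))
hsv=cv2.cvtColor(s['frame'],cv2.COLOR_BGR2HSV)
for n,(u,v) in dict(flange=(191,212),purple=(195,242),brown=(236,258),ring=(236,227),bearing=(293,253)).items():
    print(n,onplane(s,(u,v),11)[0].round(), hsv[v,u])
for n,p,z in [('base TL',(261,119),8),('base TR',(358,113),8),('line',(341,206),28),('railtop end L',(335,117),28),('deckTL',(265,160),22),('deck BL',(276,318),22)]: print(n,onplane(c,p,z)[0].round(1),bydepth(c,p).round(1))
E
```

```text
(425, 375, 3) (516, 276, 3)
disc px 173.858154296875 172.22850036621094 36.726463317871094
disc on z=11 ((435.01885986328125, -10.044527053833008), 42.7699089050293) fitEll ((429.41094970703125, -6.770144462585449), (53.73363494873047, 76.48634338378906), 43.47776412963867)
flange [421.  -6.  11.] [ 17  28 209]
purple [ 334. -106.   11.] [141 174 139]
brown [ 343. -209.   11.] [ 11 189 105]
ring [ 434. -135.   11.] [ 17  25 206]
bearing [ 426. -288.   11.] [ 15  12 219]
base TL [537.4  52.4   8. ] [[537.4  52.4   7.6]]
base TR [647.6  59.3   8. ] [[ 6.503e+02  5.900e+01 -1.000e-01]]
line [630.7 -45.3  28. ] [[630.8 -45.4  27.6]]
railtop end L [616.6  55.7  28. ] [[618.2  55.4  21.8]]
deckTL [541.9   7.6  22. ] [[542.5   5.3   9.5]]
deck BL [ 559.2 -201.9   22. ] [[531.1  22.7 318.4]]
```

View pics/crop1.png

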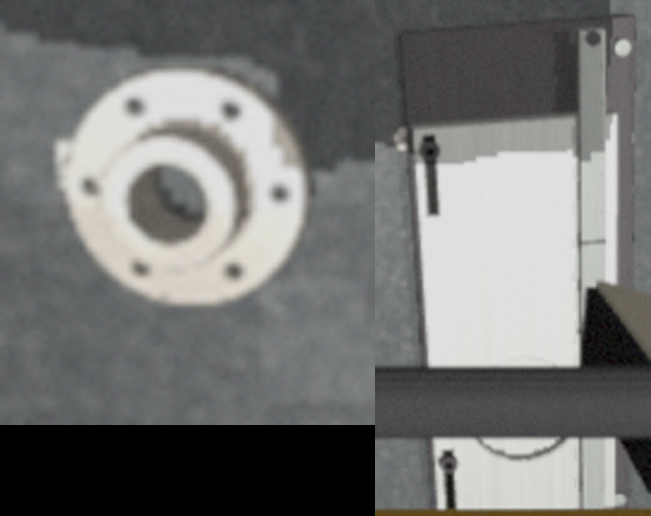

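The crop shows the light-grey flange with its hub: disc centre at (167.4,167.4), hub top centre at about (164,170.4) in wrist pixels. It also shows the scribed line at row 206 and a thin circle on the deck around column 311, partly hidden by the gripper. Next I refine the flange and fixture positions.

```bash
python3 - <<'E'
from h import *
c=np.load('pics/wrist0.npy',allow_pickle=True).item(); g=cv2.cvtColor(c['frame'],cv2.COLOR_BGR2GRAY)
print('disc',onplane(c,(167.4,167.4),11)[0],'hub',onplane(c,(164,170.4),24)[0], 'diam', np.linalg.norm(onplane(c,(143.6,167.4),11)-onplane(c,(191.4,167.4),11)))
print('depth hub top',bydepth(c,[(155,175),(164,181),(172,176)])[:,2])
def edge(rows,c0,c1,sgn,z):
    pts=[]
    for v in rows:
        d=sgn*np.diff(cv2.GaussianBlur(g,(3,3),0)[v,c0:c1].astype(float)); i=d.argmax(); pts.append((c0+i+.5,v))
    P=onplane(c,pts,z)[:,:2]; vx,vy,x,y=cv2.fitLine(P.astype(np.float32),cv2.DIST_HUBER,0,.1,.01).ravel()
    if vy<0: vx,vy=-vx,-vy
    print(z,'yaw',np.degrees(np.arctan2(-vx,vy)),'x at y=-30',x+(-30-y)*vx/vy, 'x at y=40',x+(40-y)*vx/vy)
edge(range(122,150),253,272,-1,8)   # base front
edge(range(175,225),262,280,1,22)   # deck front
edge(range(175,220),325,344,-1,28)   # rail face
edge(range(175,215),342,355,1,28) # rail back
# pocket arc rows
for v,u in [(254,311),(295,311),(287.5,290.5),(287.5,330.5)]: print(u,v,onplane(c,(u,v),22)[0])
E
```

```text
disc [427.61645501  -3.26562759  11.        ] hub [426.8895257   -4.10764394  24.        ] diam 56.4571575244201
depth hub top [25.21613011 26.12815407 23.20519017]
8 yaw 4.499275 x at y=-30 540.23663 x at y=40 534.72845
22 yaw -9.505504 x at y=-30 551.5152 x at y=40 563.2361
28 yaw 4.0135875 x at y=-30 620.8559 x at y=40 615.94434
28 yaw 4.579345 x at y=-30 634.68195 x at y=40 629.0753
311 254 [ 600.19933881 -109.53418458   22.        ]
311 295 [ 603.27087455 -167.3662248    22.        ]
290.5 287.5 [ 576.57585541 -156.41477874   22.        ]
330.5 287.5 [ 627.55771695 -156.47667331   22.        ]
```

Flange at (427.3, -3.7). The fixture has yaw of about 4.4° and origin near (597.8, -83.6). The circle on the deck measures 58 mm, centre near fixture y = -55, which fits the pocket and lies in its allowed range. Starting the approach.

```bash
python3 -m pendant '[{"linear":[-50,-2,-30],"twist":0},{"linear":[-97,-4,-70],"twist":0},{"linear":[-97.7,-3.7,-120],"twist":0},{"linear":[-97.7,-3.7,-165],"twist":0},{"linear":[-97.7,-3.7,-166],"twist":0},{"linear":[-97.7,-3.7,-166],"twist":0}]' 0
python3 - <<'E'
from h import *
c=cap('scene'); w=cap('wrist'); cv2.imwrite('pics/s1.png',np.hstack([cv2.resize(c['frame'][150:260,130:270],(560,440),interpolation=2)])); 
E
```

```text
time: 0.85
tool_pos: [428.1, -3.8, 61.7]
tcp_rot: [3.141, -0.001, 0.0]
contact_force: [0.3, 0.3, 0.2]
grip_width: 92.0
```

View pics/s1.png

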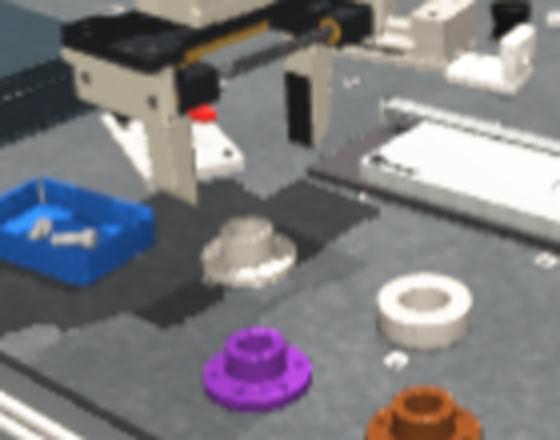

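The open jaws straddle the grey flange (hub at crop (247,235)) and are clear of the ring and the bin. Descend and grip.

```bash
python3 -m pendant '[{"linear":[-0.5,0,-20],"twist":0},{"linear":[-0.5,0,-38],"twist":0},{"linear":[-0.5,0,-46],"twist":0},{"linear":[-0.5,0,-46.5],"twist":0},{"linear":[-0.5,0,-46.5],"twist":0}]' 0
python3 -m pendant '[{"linear":[0,0,0],"twist":0},{"linear":[0,0,0],"twist":0},{"linear":[0,0,0],"twist":0},{"linear":[0,0,0],"twist":0},{"linear":[0,0,0],"twist":0},{"linear":[0,0,0],"twist":0},{"linear":[0,0,0],"twist":0},{"linear":[0,0,0],"twist":0}]' 255
```

```text
time: 1.58
tool_pos: [427.4, -3.8, 15.0]
tcp_rot: [3.141, -0.002, 0.0]
contact_force: [-0.1, 0.6, -0.6]
grip_width: 91.6
time: 2.58
tool_pos: [426.7, -3.7, 14.2]
tcp_rot: [-3.142, 0.0, 0.0]
contact_force: [-0.5, -0.4, 0.1]
grip_width: 29.5
```

```bash
python3 -m pendant '[{"linear":[0,0,15],"twist":0},{"linear":[0,0,50],"twist":0},{"linear":[0,0,60],"twist":0},{"linear":[0,0,60],"twist":0},{"linear":[0,0,60],"twist":0}]'
python3 - <<'E'
from h import *
c=cap('side'); d=cap('scene'); cv2.imwrite('pics/s2.png',np.vstack([cv2.resize(d['frame'][130:270,130:330],(400,280)),cv2.resize(c['frame'],(400,300))])); print(bot.get_obs()['contact_force'],bot.get_obs()['grip_width'])
np.save('pics/side2.npy',c,allow_pickle=True)
E
```

```text
time: 3.2
tool_pos: [426.1, -3.6, 73.3]
tcp_rot: [-3.141, 0.002, -0.0]
contact_force: [0.5, -0.5, -1.7]
grip_width: 29.2
[-0.35220928  0.13888919 -1.72951213] 29.585915477058528
```

View pics/s2.png

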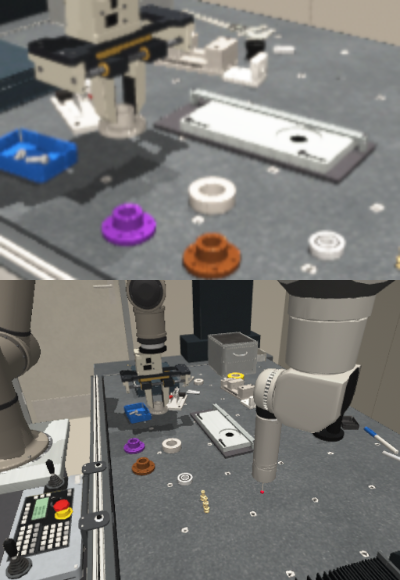

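The grey flange is held by its hub and level. The ring (211,195), bearing (326,243) and look-alikes are undisturbed in the top image. Moving over deck_start.

```bash
python3 -m pendant '[{"linear":[30,-5,5],"twist":1},{"linear":[75,-10,5],"twist":2},{"linear":[120,-18,5],"twist":3},{"linear":[150,-22,0],"twist":4.4},{"linear":[163,-23,-10],"twist":4.4},{"linear":[164.6,-23.2,-24],"twist":4.4},{"linear":[164.6,-23.2,-28],"twist":4.4},{"linear":[164.6,-23.2,-28],"twist":4.4},{"linear":[164.6,-23.2,-28],"twist":4.4}]'
python3 - <<'E'
from h import *
c=cap('wrist'); d=cap('scene'); s=cap('side')
A=cv2.resize(d['frame'][150:230,190:330],(560,320),interpolation=2); B=cv2.resize(c['frame'][150:384,180:440],(290,260)); C=cv2.resize(s['frame'][140:220,210:310],(270,216),interpolation=2)
cv2.imwrite('pics/s3.png',np.vstack([A,np.hstack([B,cv2.copyMakeBorder(C,0,44,0,0,0)])])); np.save('pics/w3.npy',c,allow_pickle=True);np.save('pics/d3.npy',d,allow_pickle=True)
E
```

```text
time: 4.42
tool_pos: [591.3, -26.8, 46.8]
tcp_rot: [3.141, -0.001, 0.077]
contact_force: [-0.0, -0.5, -0.3]
grip_width: 29.5
```

View pics/s3.png

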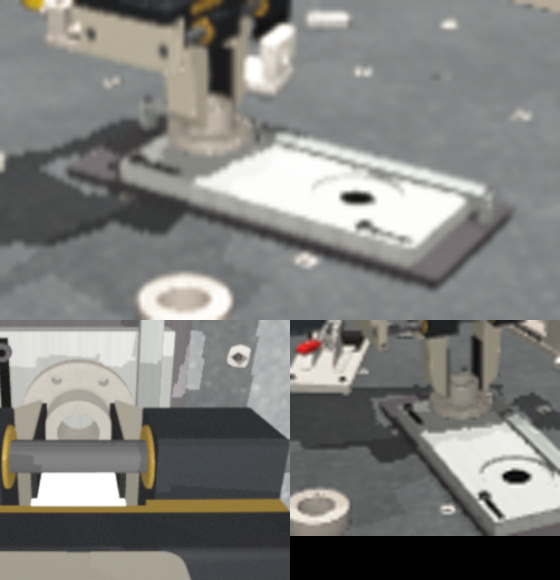

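The flange hovers over the left end of the deck, about 2 mm clear of the rail face (wrist view, disc edge at column 137 beside the rail at 138). The pocket with its central dark hole shows at (357,197) in the top view. Lowering gently.

```bash
python3 -m pendant '[{"linear":[0,0,-4],"twist":0},{"linear":[0,0,-7],"twist":0},{"linear":[0,0,-8.5],"twist":0},{"linear":[0,0,-9],"twist":0},{"linear":[0,0,-9],"twist":0},{"linear":[0,0,-9],"twist":0}]'
python3 -m pendant '[{"linear":[0,0,-0.5],"twist":0},{"linear":[0,0,-0.5],"twist":0}]'
python3 -m pendant '[{"linear":[0,0,-0.5],"twist":0},{"linear":[0,0,-0.5],"twist":0}]'
python3 -m pendant '[{"linear":[0,0,-0.5],"twist":0},{"linear":[0,0,-0.5],"twist":0}]'
```

```text
time: 5.32
tool_pos: [591.5, -26.9, 37.3]
tcp_rot: [3.142, -0.0, 0.077]
contact_force: [0.1, 0.5, -1.4]
grip_width: 29.1
time: 5.58
tool_pos: [591.4, -26.9, 36.7]
tcp_rot: [3.142, -0.0, 0.077]
contact_force: [0.1, -0.5, -2.2]
grip_width: 29.1
time: 5.82
tool_pos: [591.4, -26.9, 36.2]
tcp_rot: [3.142, -0.0, 0.077]
contact_force: [1.1, 0.6, -1.4]
grip_width: 29.0
time: 6.08
tool_pos: [591.4, -26.9, 36.2]
tcp_rot: [3.142, -0.0, 0.077]
contact_force: [-2.6, 0.6, 4.3]
grip_width: 29.1
```

Contact at about 6 N. I release and re-grip so it sits freely flat on the deck.

```bash
python3 -m pendant '[{"linear":[0,0,0.5],"twist":0},{"linear":[0,0,0.5],"twist":0},{"linear":[0,0,0.5],"twist":0},{"linear":[0,0,0.5],"twist":0},{"linear":[0,0,0.5],"twist":0}]' 140
python3 -m pendant '[{"linear":[0,0,0],"twist":0},{"linear":[0,0,0],"twist":0},{"linear":[0,0,0],"twist":0},{"linear":[0,0,0],"twist":0},{"linear":[0,0,0],"twist":0}]' 255
python3 -m pendant '[{"linear":[0.5,0,-0.3],"twist":0},{"linear":[1,0,-0.3],"twist":0},{"linear":[1,0,-0.3],"twist":0}]'
python3 -m pendant '[{"linear":[0.5,0,0],"twist":0},{"linear":[0.5,0,0],"twist":0}]'
python3 -m pendant '[{"linear":[0.5,0,0],"twist":0},{"linear":[0.5,0,0],"twist":0}]'
```

```text
time: 6.7
tool_pos: [591.4, -26.9, 36.2]
tcp_rot: [-3.142, -0.0, 0.077]
contact_force: [1.0, -0.6, -1.0]
grip_width: 41.5
time: 7.32
tool_pos: [591.4, -26.9, 36.2]
tcp_rot: [3.142, -0.0, 0.077]
contact_force: [0.3, -0.2, 0.1]
grip_width: 29.2
time: 7.7
tool_pos: [592.0, -26.9, 36.2]
tcp_rot: [-3.142, 0.001, 0.077]
contact_force: [-4.9, 0.3, 5.5]
grip_width: 29.2
time: 7.95
tool_pos: [592.6, -26.9, 36.2]
tcp_rot: [-3.142, 0.001, 0.077]
contact_force: [-3.1, 0.0, 5.7]
grip_width: 29.3
time: 8.2
tool_pos: [593.1, -26.9, 36.2]
tcp_rot: [-3.142, 0.001, 0.077]
contact_force: [-3.8, 0.2, 5.5]
grip_width: 29.4
```

```bash
for i in 1; do python3 -m pendant '[{"linear":[0.5,0,0.1],"twist":0},{"linear":[0.5,0,0.1],"twist":0}]'; done
python3 -m pendant '[{"linear":[0.5,0,0],"twist":0},{"linear":[0.5,0,0],"twist":0}]'
python3 -m pendant '[{"linear":[0.5,0,0],"twist":0},{"linear":[0.5,0,0],"twist":0}]'
```

```text
time: 8.45
tool_pos: [593.8, -26.9, 36.2]
tcp_rot: [-3.142, 0.0, 0.077]
contact_force: [-4.2, 0.4, 4.1]
grip_width: 28.9
time: 8.7
tool_pos: [593.9, -26.9, 36.2]
tcp_rot: [-3.141, 0.001, 0.077]
contact_force: [-4.8, 1.0, 6.1]
grip_width: 29.3
time: 8.95
tool_pos: [594.0, -26.8, 36.2]
tcp_rot: [-3.141, 0.002, 0.077]
contact_force: [-7.1, -0.1, 7.7]
grip_width: 29.2
```

Rail contact at x = 593.9, where it was predicted. I ease off slightly and slide right along the fixture's -y.

```bash
python3 -m pendant '[{"linear":[-0.5,-1,0.1],"twist":0},{"linear":[-0.4,-4,0.1],"twist":0},{"linear":[0,-8,0.1],"twist":0},{"linear":[0.3,-12,0.1],"twist":0},{"linear":[0.6,-16,0.1],"twist":0},{"linear":[0.9,-20,0.1],"twist":0},{"linear":[1.2,-24,0.1],"twist":0},{"linear":[1.6,-28,0.1],"twist":0},{"linear":[1.9,-32,0.1],"twist":0},{"linear":[2.2,-36,0.1],"twist":0},{"linear":[2.4,-39,0.1],"twist":0},{"linear":[2.5,-40,0.1],"twist":0}]'
```

```text
time: 10.45
tool_pos: [597.0, -65.6, 36.2]
tcp_rot: [-3.14, 0.001, 0.077]
contact_force: [-3.5, 6.4, 7.1]
grip_width: 29.2
```

```bash
python3 -m pendant '[{"linear":[0.1,-3,0.1],"twist":0},{"linear":[0.4,-7,0.1],"twist":0},{"linear":[0.7,-11,0.1],"twist":0},{"linear":[1.0,-15,0.1],"twist":0},{"linear":[1.3,-19,0.1],"twist":0},{"linear":[1.6,-23,0.1],"twist":0},{"linear":[1.9,-27,0.1],"twist":0},{"linear":[2.2,-31,0.1],"twist":0},{"linear":[2.5,-35,0.1],"twist":0},{"linear":[2.9,-40,0.1],"twist":0}]'
python3 -m pendant '[{"linear":[0.2,-4,0],"twist":0},{"linear":[0.5,-8,0],"twist":0},{"linear":[0.8,-12,0],"twist":0},{"linear":[1.1,-15,0],"twist":0},{"linear":[1.3,-17,0],"twist":0},{"linear":[1.3,-17,0],"twist":0}]'
```

```text
time: 11.7
tool_pos: [600.1, -105.5, 36.3]
tcp_rot: [-3.14, 0.001, 0.077]
contact_force: [-2.9, 5.8, 6.9]
grip_width: 29.1
time: 12.45
tool_pos: [601.5, -123.8, 36.0]
tcp_rot: [-3.141, 0.0, 0.077]
contact_force: [-2.9, 3.7, 2.9]
grip_width: 29.1
```

```bash
python3 -m pendant '[{"linear":[0.1,-2,0],"twist":0},{"linear":[0.3,-4,0],"twist":0},{"linear":[0.4,-5,0],"twist":0},{"linear":[0.4,-5,0],"twist":0}]'
python3 -m pendant '[{"linear":[0.1,-1.5,0],"twist":0},{"linear":[0.2,-3,0],"twist":0},{"linear":[0.2,-3,0],"twist":0}]'
python3 -m pendant '[{"linear":[0.1,-1,0],"twist":0},{"linear":[0.2,-2,0],"twist":0},{"linear":[0.2,-2,0],"twist":0}]'
```

```text
time: 12.95
tool_pos: [601.9, -129.3, 36.0]
tcp_rot: [3.141, 0.0, 0.077]
contact_force: [-2.4, 1.2, -0.2]
grip_width: 29.5
time: 13.32
tool_pos: [602.1, -132.1, 36.1]
tcp_rot: [3.141, 0.0, 0.077]
contact_force: [-2.0, 0.3, -1.8]
grip_width: 29.1
time: 13.7
tool_pos: [602.3, -133.9, 36.2]
tcp_rot: [-3.142, 0.0, 0.077]
contact_force: [-2.4, 0.7, -2.0]
grip_width: 29.1
```

The vertical force vanished near y = -132, so the flange may have tilted or started to enter the pocket. I look before pressing.

```bash
python3 - <<'E'
from h import *
d=cap('scene'); s=cap('side'); w=cap('wrist')
A=cv2.resize(d['frame'][150:225,210:330],(600,375),interpolation=2); C=cv2.resize(s['frame'][160:215,240:320],(400,224),interpolation=2);B=cv2.resize(w['frame'][200:340,180:320],(200,224))
cv2.imwrite('pics/s4.png',np.vstack([A,np.hstack([C,B[:,:200]])])); 
E
```

```text
(no output)
```

View pics/s4.png

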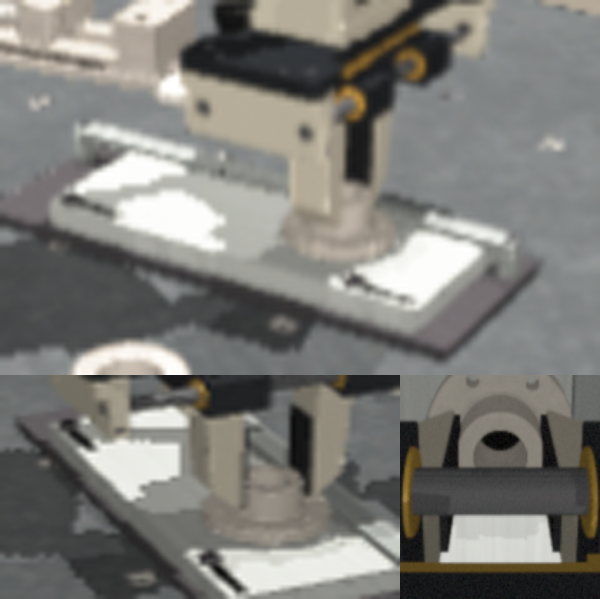

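The flange sits over the pocket and looks level, not yet dropped. I go on in 1 mm steps with a light press.

```bash
python3 -m pendant '[{"linear":[0,0,-0.4],"twist":0},{"linear":[0,0,-0.4],"twist":0}]'
python3 -m pendant '[{"linear":[0.1,-1,0],"twist":0},{"linear":[0.1,-1,0],"twist":0}]'
python3 -m pendant '[{"linear":[0.1,-1,0],"twist":0},{"linear":[0.1,-1,0],"twist":0}]'
python3 -m pendant '[{"linear":[0.1,-1,0],"twist":0},{"linear":[0.1,-1,0],"twist":0}]'
```

```text
time: 14.1
tool_pos: [602.3, -133.9, 36.0]
tcp_rot: [3.142, -0.0, 0.077]
contact_force: [-4.4, 1.0, 0.3]
grip_width: 29.6
time: 14.35
tool_pos: [602.4, -134.8, 35.8]
tcp_rot: [-3.141, 0.0, 0.077]
contact_force: [-2.9, 0.9, 0.4]
grip_width: 29.0
time: 14.6
tool_pos: [602.5, -135.8, 35.7]
tcp_rot: [-3.141, 0.0, 0.077]
contact_force: [-4.3, 1.5, -0.3]
grip_width: 29.0
time: 14.85
tool_pos: [602.6, -136.9, 35.7]
tcp_rot: [-3.141, 0.0, 0.077]
contact_force: [-4.2, 0.9, -1.1]
grip_width: 29.1
```

```bash
python3 -m pendant '[{"linear":[-0.1,-1,-0.3],"twist":0},{"linear":[-0.1,-1,-0.3],"twist":0}]'
python3 -m pendant '[{"linear":[0,-1,-0.3],"twist":0},{"linear":[0,-1,-0.3],"twist":0}]'
python3 -m pendant '[{"linear":[0,-1,-0.3],"twist":0},{"linear":[0,-1,-0.3],"twist":0}]'
```

```text
time: 15.1
tool_pos: [602.7, -138.0, 35.5]
tcp_rot: [3.141, -0.0, 0.077]
contact_force: [-3.7, 2.3, -0.5]
grip_width: 29.1
time: 15.35
tool_pos: [602.7, -139.0, 35.3]
tcp_rot: [3.141, -0.0, 0.077]
contact_force: [-3.1, 0.5, -2.0]
grip_width: 29.6
time: 15.6
tool_pos: [602.8, -140.1, 35.0]
tcp_rot: [3.141, -0.001, 0.077]
contact_force: [-2.8, 1.5, -1.3]
grip_width: 29.4
```

Height is falling without resistance, so the flange seems to be entering. Pressing down in place.

```bash
python3 -m pendant '[{"linear":[-0.1,0,-0.4],"twist":0},{"linear":[-0.1,0,-0.8],"twist":0},{"linear":[-0.1,0,-0.8],"twist":0}]'
python3 -m pendant '[{"linear":[0,0,-0.4],"twist":0},{"linear":[0,0,-0.8],"twist":0},{"linear":[0,0,-0.8],"twist":0}]'
```

```text
time: 15.98
tool_pos: [602.8, -140.1, 34.3]
tcp_rot: [3.141, -0.001, 0.077]
contact_force: [-2.5, -1.1, 0.2]
grip_width: 29.4
time: 16.35
tool_pos: [602.7, -140.0, 33.3]
tcp_rot: [3.141, -0.001, 0.077]
contact_force: [-1.8, -0.5, -1.3]
grip_width: 29.5
```

```bash
python3 -m pendant '[{"linear":[0,0,-0.5],"twist":0},{"linear":[0,0,-1],"twist":0},{"linear":[0,0,-1],"twist":0}]'
python3 -m pendant '[{"linear":[0,0,-0.5],"twist":0},{"linear":[0,0,-1],"twist":0},{"linear":[0,0,-1],"twist":0}]'
python3 -m pendant '[{"linear":[0,0,-0.3],"twist":0},{"linear":[0,0,-0.5],"twist":0},{"linear":[0,0,-0.5],"twist":0}]'
```

```text
time: 16.73
tool_pos: [602.8, -139.9, 32.3]
tcp_rot: [3.141, -0.001, 0.077]
contact_force: [0.2, -0.6, -1.2]
grip_width: 29.3
time: 17.1
tool_pos: [602.6, -139.9, 31.3]
tcp_rot: [3.141, -0.0, 0.077]
contact_force: [0.0, 0.2, -1.7]
grip_width: 29.3
time: 17.48
tool_pos: [602.6, -139.9, 31.2]
tcp_rot: [3.141, -0.0, 0.077]
contact_force: [-0.4, 1.8, 3.0]
grip_width: 29.6
```

Floor contact at TCP z = 31.2, exactly 5.0 mm below the deck contact at 36.2. Release, rise and check.

```bash
python3 -m pendant '[{"linear":[0,0,0.3],"twist":0},{"linear":[0,0,0.3],"twist":0},{"linear":[0,0,0.3],"twist":0},{"linear":[0,0,0.3],"twist":0},{"linear":[0,0,0.3],"twist":0}]' 120
python3 -m pendant '[{"linear":[0,0,5],"twist":0},{"linear":[0,0,20],"twist":0},{"linear":[0,0,60],"twist":0},{"linear":[0,-40,100],"twist":0},{"linear":[0,-80,120],"twist":0},{"linear":[0,-100,130],"twist":0},{"linear":[0,-100,130],"twist":0},{"linear":[0,-100,130],"twist":0}]' 0
python3 - <<'E'
from h import *
d=cap('scene'); s=cap('side'); w=cap('wrist'); f=w['frame']
A=cv2.resize(d['frame'][150:270,180:330],(450,360),interpolation=2); B=cv2.resize(f,(346,260)); C=cv2.resize(s['frame'][150:225,230:330],(346,260),interpolation=2)
A=cv2.copyMakeBorder(A,0,160,0,0,0); cv2.imwrite('pics/s5.png',np.hstack([A,np.vstack([B,C])])); np.save('pics/w5.npy',w,allow_pickle=True)
print(proj(w,[[602,-139.5,28],[602,-139.5,41]]))
E
```

```text
time: 18.1
tool_pos: [602.5, -139.9, 31.1]
tcp_rot: [3.142, -0.0, 0.077]
contact_force: [-0.3, 0.1, 0.1]
grip_width: 48.6
time: 19.1
tool_pos: [602.0, -238.3, 159.9]
tcp_rot: [-3.14, 0.002, 0.077]
contact_force: [-0.8, 0.5, 0.3]
grip_width: 91.8
[[258.55480692  69.23620811]
 [258.95734678  67.69951935]]
```

View pics/s5.png

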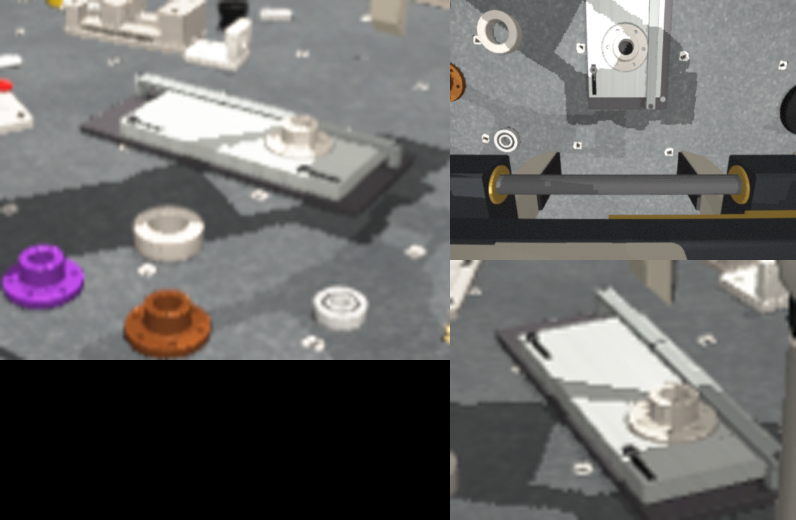

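The flange lies in the pocket (wrist full-frame pixel about (259,69)), the robot is clear, and the ring, bearing and look-alikes are in place. I check height and flatness by depth.

```bash
python3 - <<'E'
from h import *
c=np.load('pics/w5.npy',allow_pickle=True).item(); c2=[cap('wrist')['z_map'] for _ in range(4)]
c['z_map']=np.mean([c['z_map']]+c2,0)
uv=np.array([(u,v) for v in range(35,110) for u in range(215,300)]); P=bydepth(c,uv); r=np.hypot(*(P[:,:2]-[602,-139.7]).T)
D=P[(r>19)&(r<26)&(P[:,2]<34)]; Hb=P[(r>10)&(r<14)&(P[:,2]>36)]; K=P[(r>36)&(P[:,0]<600)&(P[:,0]>570)&(P[:,1]>-190)]
for n,Q in [('disc',D),('hub',Hb),('deck',K)]:
    a=np.linalg.lstsq(np.c_[Q[:,:2]-Q[:,:2].mean(0),np.ones(len(Q))],Q[:,2],rcond=None)[0]; print(n,len(Q),np.median(Q[:,2]),'slope deg',np.degrees(a[:2]),Q[:,:2].mean(0))
E
```

```text
disc 1393 24.422333681028785 slope deg [-0.06057639  0.00768917] [ 602.1147975  -138.98964381]
hub 484 41.19711191834686 slope deg [-1.52568143  0.00198667] [ 601.87251107 -139.35252549]
deck 243 21.780044064059897 slope deg [-4.42980088 -1.64787188] [ 575.29446629 -158.75403884]
```

Hub top at 41.2 fits (expected 41), but the disc reads 24.4 where 28 is expected. I look at the depth distribution.

```bash
python3 - <<'E'
from h import *
c=np.load('pics/w5.npy',allow_pickle=True).item()
print(proj(c,[[602,-139.7,28]]),c['z_map'].shape)
for u in (244,252,259,266,274): print(u,bydepth(c,[(u,v) for v in range(36,108,4)])[:,[1,2]].round(1).tolist())
s=cap('side')
for v in range(204,222,3): print('side',v,end=' ')
p=proj(s,[[602,-139.7,41],[602-23,-139.7,28],[602,-162,28],[602+22,-139.7,28],[602,-117,28],[575,-95,22]]); print(p.round(), bydepth(s,p).round(1))
E
```

```text
[[258.53457857  69.48522845]] (384, 512)
244 [[-113.2, 20.7], [-117.0, 24.7], [-120.1, 24.6], [-123.3, 24.5], [-126.3, 24.0], [-129.6, 25.0], [-134.6, 40.4], [-137.6, 41.0], [-140.7, 41.0], [-143.8, 41.6], [-146.8, 41.2], [-166.2, 318.1], [-152.3, 25.7], [-155.5, 24.6], [-158.7, 17.5], [-162.1, 17.0], [-165.6, 24.8], [-169.0, 21.5]]
252 [[-113.6, 25.6], [-116.4, 24.1], [-119.7, 24.8], [-122.6, 23.9], [-128.3, 41.8], [-131.2, 41.4], [-133.7, 37.3], [-134.5, 15.8], [-138.0, 18.3], [-141.2, 16.3], [-144.6, 17.2], [-149.4, 41.0], [-152.6, 42.4], [-155.2, 30.3], [-158.3, 24.2], [-161.7, 25.3], [-165.0, 23.6], [-168.4, 24.2]]
259 [[-113.0, 24.9], [-116.1, 24.6], [-119.4, 26.3], [-122.3, 24.7], [-127.7, 41.0], [-130.9, 42.4], [-131.1, 18.8], [-134.1, 16.3], [-137.6, 18.7], [-140.8, 17.3], [-144.1, 17.3], [-147.5, 18.5], [-152.0, 40.7], [-155.2, 40.9], [-157.8, 24.2], [-161.2, 24.8], [-164.5, 25.3], [-167.9, 24.9]]
266 [[-112.6, 25.3], [-115.7, 25.4], [-118.8, 25.0], [-122.0, 26.0], [-127.4, 42.3], [-130.3, 41.8], [-132.1, 31.8], [-133.6, 16.8], [-137.0, 17.6], [-140.2, 16.6], [-143.7, 18.2], [-148.5, 41.6], [-151.6, 41.0], [-154.7, 40.5], [-157.4, 26.2], [-160.7, 24.6], [-164.1, 25.9], [-167.4, 24.8]]
274 [[-111.6, 22.4], [-115.2, 25.7], [-117.9, 23.0], [-120.0, 16.2], [-124.3, 23.7], [-129.9, 42.1], [-132.7, 41.2], [-135.9, 42.3], [-138.8, 41.4], [-141.9, 41.9], [-145.0, 42.7], [-148.0, 42.0], [-150.2, 25.0], [-153.5, 24.2], [-156.8, 24.2], [-160.2, 25.6], [-163.5, 24.8], [-166.9, 22.8]]
side 204 side 207 side 210 side 213 side 216 side 219 [[293. 189.]
 [283. 196.]
 [297. 199.]
 [302. 192.]
 [289. 189.]
 [275. 189.]] [[ 605.4 -131.3   36.1]
 [ 581.3 -133.5   24.2]
 [ 602.7 -160.2   26.9]
 [ 624.7 -138.2   27.1]
 [ 591.9 -142.8   43.2]
 [ 575.1  -94.8   21.9]]
```

Hub top is 41.3 on all sides (46 would mean still on the deck). The disc is uniformly about 24.7, so level, and the pocket floor seen through the bore is at 17. I compare the disc-to-hub step with the first picture, when the flange lay on the worktop, then hand in.

```bash
python3 - <<'E'
from h import *
c=np.load('pics/wrist0.npy',allow_pickle=True).item()
P=bydepth(c,[(u,v) for v in range(140,196) for u in range(140,196)]); r=np.hypot(*(P[:,:2]-[427.2,-3.7]).T)
print('disc',np.median(P[(r>19)&(r<26),2]),'hub',np.median(P[(r>11)&(r<14)&(P[:,2]>15),2]))
o=bot.get_obs(); print(o['time'],o['contact_force'],o['tool_pos']); print(bot.close_job())
E
```

```text
disc 7.687063787221277 hub 24.243176708042235
19.5 [-0.95805053 -0.1098227  -0.40450777] [ 602.56078811 -239.43675841  160.93662778]
the job is handed in; nothing more can be done
None
```

The flange is lying flat at the bottom of the pocket, the robot is clear, and I handed the job in at 19.5 s.

I gripped it by its hub and set it on the deck left of the scribed line. After touching the rail lightly, I slid it right until it entered the pocket at about (602, -139.5). The force readings between moves never exceeded 8 N.

**Last checks**
- **Depth:** the floor contact came 5.0 mm below the deck contact, which is the pocket's stated depth. The hub top reads 41.2 mm against 41 expected, and about 46 if it were still on the deck.
- **Flatness:** the disc is level to about 0.1°. A slope fit on the hub top gave 1.5° in one direction, which I put down to noise over that small area because the point heights show no lean.
- **Surroundings:** in the last pictures the ring, bearing and both look-alikes look unmoved. I did not measure their positions again.

**What disagreed**
- **Disc height:** the disc's upper face reads 24.5 mm, not the 28 mm the stated 11 mm thickness gives. The first picture, with the flange on the worktop, shows the same thing (7.7 mm), so it comes from the part or the depth reading, not from poor seating.
- **Hub width:** the gripper read about 29.3 mm across the 31 mm hub, with no sign of slipping.
- **Entry to the pocket:** the flange did not drop suddenly. It went down gradually under light guidance while still gripped, then I released it on the floor.

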